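Clear the boot-brush bin and pop its touch-latch lid

TASK

With the fingertips, slide the black headlamp case sideways off the lid of the boot-brush bin so that it stands wholly on the fixed ledge beside the lid; do not pick it up or tip it. Then press down on the lid at its front edge, the one nearest the robot and opposite the hinge, until its push-to-open catch gives, and take the hand away so that the spring lifts the lid ajar and it stays so. Leave the case on the ledge and do not move the mug, the bike bell or the boot jack.

Things in the scene. Friction and masses are not known exactly. Their poses are not given: they have to be found in the camera images.
- bin: White plastic boot-brush bin with a grey lid, fixed to the bench, 190 mm (its x, front to back) x 290 mm (its y) x 100 mm high. Origin at the centre of its underside, z up, its front faces its own -x. Seen from the top: the hinged lid fills y = -137 to +13 mm (x = -89 to +85 mm), top at z = 101 mm when shut; the fixed flat ledge fills y = 15 to 145 mm.
- ledge (a point): Centre of the ledge's free top face, at (0, 76, 100) mm in the bin's frame; same axes as the bin. The face runs y = 15 to 137 mm and x = -95 to +95 mm in the bin's frame; from y = 137 to 145 mm an upright lip, 12 mm high above the face, closes its outer end. The shut lid's top lies 1 mm higher than this face, across a 2 mm gap.
- lid_press (a point): The place to press: point on the lid's top face, on three thin black ribs, mid-width, 19 mm from its free front edge; (-70, -62, 101) mm in the bin's frame when shut, moves with the lid, z is the lid's outward normal. Pushed in 3 to 4 mm here (about 5 N) the catch lets go; a hard stop is met at about 5 mm, so 8 N or more means fully in. With the finger off, the spring raises this point about 55 mm.
- lid_hinge (a point): Middle of the lid's hinge, at its back edge (bin +x side), on the top face: (87, -62, 101) mm in the bin's frame. The hinge line runs along the bin's y.
- lid (a joint): Angle of the lid about its hinge, rad: 0 shut and latched, negative pushed in (stop at -0.033), positive open; the spring lifts it to rest near 0.35 (ajar) within about 1 s. The catch holds it shut until pushed, is not tripped by the weight of the case, and does not catch again afterwards.
- case_center (a point): Centre (half-way up) of the loose black plastic headlamp case, a box with rounded edges 90 mm (its x) x 62 mm (its y) x 44 mm high, 100 to 210 g, which starts standing on the shut lid, its centre 22 mm above the lid, its axes within 0.3 rad of the bin's.
- mug: White ceramic mug, 82 mm across, 95 mm high, handle to its +y; origin at the centre of its foot. Stands on the bench beyond the bin's ledge end. Not to be moved.
- bell: Chrome bike bell, dome 54 mm across, 41 mm high, with a short thumb lever to its +x; origin at the centre of its underside. Stands on the bench beyond the bin's ledge end, in front of the mug. Not to be moved.
- jack: Wooden boot jack, forked board 295 mm long (x = -155 to +140 mm) x 100 mm wide, 44 mm high; origin on the bench under the board. Lies beside the bin's lid end. Not to be moved.
Mind the look-alikes: they are no part of the job. Of the things shaped like the part that bears case_center, the black one is meant.

How it is judged (in metres and radians):
On the way, in this order (a step that is already met when the one before it is completed fails the run):
1. the case stands wholly on the ledge while the lid is still shut (y of case_center in the frame of bin between 0.044 and 0.125 m and x of case_center in the frame of bin between -0.085 and 0.085 m and z of case_center in the frame of bin between 0.112 and 0.132 m and angle between case_center's own z axis and vertical below 0.1 rad and value of joint lid between -0.006 and 0.03 rad and linear speed of case below 0.02 m/s), for 0.2 s.
2. the lid is pushed in at its front until the catch gives (value of joint lid below -0.012 rad), for 0.02 s.
3. the spring has lifted the lid ajar (value of joint lid above 0.2 rad), for 0.2 s.
At the end, for the whole second after the job is handed in: The lid rests ajar at 0.25 to 0.45 rad, and the case stands upright (within 0.1 rad) on the ledge with its centre 44 to 125 mm to the bin's +y, within 85 mm of the bin's middle in x, at rest (y of case_center in the frame of bin between 0.044 and 0.125 m and x of case_center in the frame of bin between -0.085 and 0.085 m and z of case_center in the frame of bin between 0.112 and 0.132 m and angle between case_center's own z axis and vertical below 0.1 rad and value of joint lid between 0.25 and 0.45 rad and velocity of joint lid between -0.05 and 0.05 rad/s and linear speed of case below 0.02 m/s); the robot touches nothing.
It fails at once if the case is lifted, dropped off the bin or tipped (z of case_center in the frame of bin above 0.135 m or z of case_center in the frame of bin below 0.1 m or angle between case_center's own z axis and vertical above 0.25 rad).
It fails at once if the lid comes open while the case is not yet on the ledge (value of joint lid above 0.05 rad and y of case_center in the frame of bin below 0.04 m).
It fails at once if the mug, bell or boot jack is moved more than 20 mm (distance of any of mug, bell, jack from where it was at the start of the episode above 0.02 m).
It also fails if it takes over 42 s, if anything falls off the work surface, if the arm or the gripper's body presses on something with over 40 N, if the wrist force passes 120 N, or if a joint passes its speed limit or range.

ROBOT

A 6-joint arm with a two-finger parallel gripper is mounted at the origin on the work surface. World frame = base frame: x ahead of the robot, y to its left, z up, the work surface at z = 0. Lengths are in m, angles in degrees, forces in N, time in s.
With the tool pointing down it reaches from about 0.4 to 0.825 m from the base axis. Payload 7 kg.
Tool frame: the origin (TCP) lies between the finger pads; the fingertips stand 19 mm ahead of it and the grasp point (between the pads) is the TCP (r.tip_extent is the distance from the TCP to the fingertips, in m); z points along the fingers, y is the direction in which the jaws open and shut (so a half turn about z gives the same grasp; the last joint's range is limited). The gripper opens to 88 mm and grips with 3 to 60 N. Pads are 19 mm wide; open, the fingers measure 130 mm over their backs; the gripper's body (78 mm by 193 mm) begins 47 mm behind the grasp point.
Start: joints at [87.21, 20.546, 0.682, 0, -70.136, -16.507], TCP at [0.223, 0.637, 0.246] pointing down, gripper open.
Joint ranges: [-176.03, 176.03], [-82.01, 121.73], [-58.28, 71.71], [-173.87, 95.51], [-174.79, -0.11], [-173.66, 173.66]. Speed limits (degrees/s): [136.94, 136.94, 172.46, 180, 180, 180].

INTERFACE

Orientations are given as [roll, pitch, yaw] about the fixed x, y, z axes, in that order (R = Rz(yaw) Ry(pitch) Rx(roll)).
In Python, from plant import r, capture, workorder, spotter gives the robot as it stands.
- The arm moves only by the tool step_arm, never from a script. Its argument "motion" is a list of rows, each a list of 5 numbers: the finger opening in m, from 0 to 0.0876, then the shift along the tool's x, y, z in m, then the turn about the tool's z in rad. In form: [[grip, dx, dy, dz, roll], ...]. A call has 1 to 5 rows; each row is the pose to reach, as a shift and turn from the pose commanded when the call began, along the tool's axes at that moment; what a row does not reach only later rows make up. A row lasts 1/8 s, in which the tool goes at most 62.5 mm and 10.7 degrees, less where a joint would pass 70% of its speed; a pose out of reach is approached as far as the arm can. A call with a gripper value outside its range is refused whole. The fingers move at their own pace and stop on an object; "newtons" is the grip in N (left out, the last holds). Time passes only in rows, so rows that repeat a pose let the fingers close. It gives the time, the measured TCP pose, the force and the opening at its end, in the units of the state.
- r.get_state(): the state, without advancing time (a new reading comes with each control period).
- capture(name): name is "scene" or "top"; returns a dict with "image" (400x640x3 uint8, red, green, blue), "z_map" (400x640 float32, m along the optical axis (not along the pixel's ray), 0 where there is no reading), "fx", "fy", "cx", "cy" (pixels), "pose" (4x4, takes a point from camera to world coordinates). Camera axes: x right, y down, z forward; pixel columns grow to the right and rows downward; lengths in m; the calibration is good to about 2 mm. A picture is of the moment at which its call begins.
- workorder.close_job(): hands the job in, once; it reports no verdict.
Trained networks look in the newest picture that a camera, given by its name, has taken for a name from the list of things; names that differ only in an ending like _2 or _b are one class to them, and where a whole thing is asked for, a point or a joint stands for the part that bears it (a point fixed in the world has none). Each returns a list of dicts, best first, with "p" (0 to 1); they miss things now and then, are a little off and sometimes report something else, mostly with a low value. They report only what shows in the picture. A call takes as long as a camera call. They do not tell look-alikes from the thing itself.
- spotter.regions_of(camera, label): "mask" (400x640 bool, what is visible of it).
- spotter.tip_of(camera, label): "location" ([x, y, z] in m, in world coordinates, good to about 4 mm: a listed point, or the origin of a listed thing).
The state is a dict: "time_s": time; "joints": joint angles; "qd": joint speeds; "joint_torque": joint torques, N m; "tcp_pos": TCP position; "eef_rot": TCP orientation; "contact_force": force on the tool from outside, world axes, zero at the start; "moment": the same for the moment, N m; "gripper_width": finger opening in m.
Only numpy, scipy, OpenCV 4.12 (cv2) and the standard library are available. Lean on these libraries where they do the work, as an engineer would, in place of code of your own. Each camera call takes 0.05 s, during which the arm holds its last target.

## Working session

There is one attempt and no reset: what is moved stays moved. The work goes in short steps, Python scripts to look and compute and a tool call to move; the robot and the scene stay as the last step left them, time stands still between calls to the robot, and variables do not carry over. Pictures are saved under pics/ and viewed, and the job is handed in when it is done.

Besides the shell and the picture viewer there is one more tool, called after "Emit:" as name([rows], argument=value, ...), one row to a line, values as JSON. step_arm: Moves the arm, as the interface text tells. Its arguments: {"type":"object","properties":{"motion":{"type":"array","items":{"type":"array","items":{"type":"number"}}},"newtons":{"type":"number"}},"required":["motion"]}

```bash
mkdir -p pics; ls; python3 - <<'E'
from plant import r, capture, workorder, spotter
import cv2,numpy as np
print(r.get_state())
for c in ["scene","top"]:
    d=capture(c); cv2.imwrite(f"pics/{c}0.png",d["image"][:,:,::-1]); np.savez(f"{c}0.npz",**d)
    print(c,d["pose"].round(3).tolist(),d["fx"],d["cx"],d["cy"])
    for l in ["bin","ledge","lid_press","lid_hinge","case_center","mug","bell","jack"]:
        print(l,[(round(x["p"],2),np.round(x["location"],4).tolist()) for x in spotter.tip_of(c,l)[:4]])
E
```

```text
pics
{'time_s': 0.0, 'joints': array([ 8.72072615e+01,  2.05931817e+01,  6.34763958e-01, -2.18041455e-02,
       -7.01354986e+01, -1.65068461e+01]), 'qd': array([-0.02111789,  0.03587586, -0.02255693,  0.01243447,  0.00759653,
       -0.00939588]), 'joint_torque': array([-4.70285122e-04, -5.82717669e+01,  2.93054473e+01,  6.99723065e+00,
        6.97717478e-03, -1.59897422e-04]), 'tcp_pos': array([0.22295526, 0.63663698, 0.24460517]), 'eef_rot': array([ 1.79904130e+02, -7.03487745e-03, -1.93070045e+01]), 'contact_force': array([-0.01402184,  0.44237174,  0.0739685 ]), 'moment': array([-0.0123236 , -0.01027345, -0.03513976]), 'gripper_width': 0.08758535622527908}
scene [[-0.444, 0.732, -0.517, 0.984], [0.896, 0.355, -0.267, 0.243], [-0.012, -0.582, -0.813, 0.754], [0.0, 0.0, 0.0, 1.0]] 402.4269255769649 316.67728212306514 199.12552713207594
bin [(0.82, [0.5281, 0.0588, 0.0012])]
ledge [(0.87, [0.5268, 0.134, 0.0986])]
lid_press [(0.97, [0.4621, -0.0101, 0.1026])]
lid_hinge [(0.83, [0.6174, -0.0012, 0.0977])]
case_center [(0.91, [0.5459, -0.0043, 0.1255]), (0.73, [0.3335, 0.0617, 0.020
[... 172 characters left out ...]
61, -0.0004])]
jack [(0.71, [0.4934, -0.1622, -0.0004])]
top [[0.0, -0.989, 0.149, 0.437], [-1.0, 0.001, 0.007, 0.014], [-0.007, -0.149, -0.989, 0.97], [0.0, 0.0, 0.0, 1.0]] 383.8008542922498 324.2595330412945 196.73959525299284
bin [(0.78, [0.5262, 0.0559, 0.0052])]
ledge [(0.7, [0.5259, 0.1309, 0.0999])]
lid_press [(0.59, [0.4625, -0.012, 0.1036])]
lid_hinge [(0.85, [0.619, -0.0002, 0.0995])]
case_center [(0.82, [0.5416, -0.0095, 0.123]), (0.8, [0.7229, 0.055, 0.0212]), (0.76, [0.3331, 0.0669, 0.0198]), (0.63, [0.7966, -0.1497, 0.0214])]
mug [(0.7, [0.5525, 0.2669, -0.0031])]
bell [(0.95, [0.442, 0.2525, -0.0003]), (0.35, [0.4628, -0.0082, 0.1033])]
jack [(0.68, [0.4918, -0.1638, 0.0016])]
```

View pics/scene0.png

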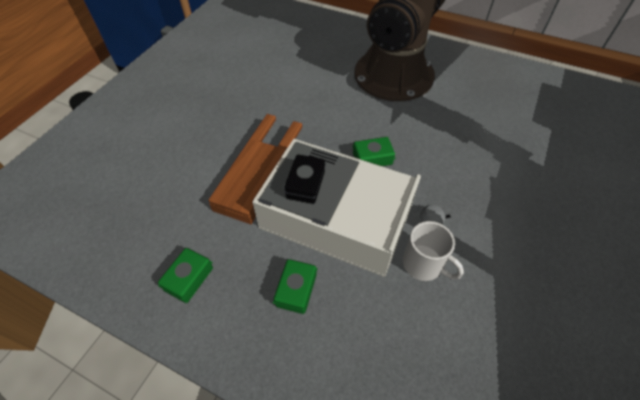

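View pics/top0.png

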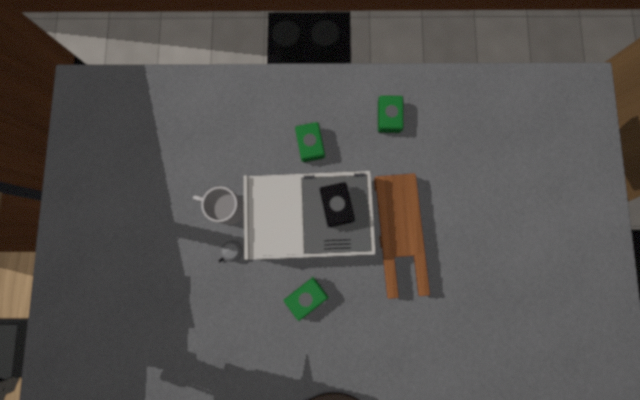

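Scene: the black case is on the grey lid at (305,178); top view: (337,204). Look-alikes are the three green boxes, at top (310,142), (391,114) and (305,299). By colour and by standing on the lid, the black one is meant. I'll check it in a crop and measure the yaws.

```bash
cat > h.py <<'E'
from plant import r, capture, workorder, spotter
import cv2,numpy as np
def pts(d,m=None):
    z=d["z_map"]; v,u=np.nonzero((z>0)&(m if m is not None else True))
    Z=z[v,u]; P=np.stack([(u-d["cx"])/d["fx"]*Z,(v-d["cy"])/d["fy"]*Z,Z,np.ones_like(Z)])
    return (d["pose"]@P)[:3].T
def rect(P): 
    (c,s,a)=cv2.minAreaRect((P[:,:2]*1000).astype(np.float32)); return np.round(c,1),np.round(s,1),round(a,2)
def case(cam,d=None):
    d=d or capture(cam)
    g=spotter.regions_of(cam,"case_center")
    for x in g:
        P=pts(d,x["mask"]); 
        if P[:,2].max()<0.11: continue
        T=P[(P[:,2]>np.percentile(P[:,2],90)-0.008)&(P[:,2]>0.135)]
        return d,x["p"],T,rect(T)
E
python3 - <<'E'
from h import *
for c in ["top","scene"]:
    d,p,T,R=case(c); print(c,p,len(T),np.percentile(T[:,2],[5,50,95]),R)
    P=pts(d)
    B=P[(P[:,2]>0.09)&(P[:,2]<0.118)&(abs(P[:,0]-.53)<.13)&(abs(P[:,1]-.06)<.18)]
    print("bin",rect(B))
    L=P[(P[:,2]>0.106)&(P[:,2]<0.118)&(P[:,1]>.17)&(P[:,1]<.24)&(abs(P[:,0]-.53)<.13)]
    print("lip",len(L),rect(L) if len(L) else 0)
    for l in ["bin","lid_press"]:
        for g in spotter.regions_of(c,l)[:1]:
            Q=pts(d,g["mask"]);Q=Q[(Q[:,2]>.09)&(Q[:,2]<.118)]; print(l,g["p"],rect(Q))
    u0,v0=(250,120) if c=="scene" else (230,160)
    cv2.imwrite(f"pics/{c}crop.png",cv2.resize(d["image"][v0:v0+120,u0:u0+180,::-1],None,fx=4,fy=4,interpolation=cv2.INTER_CUBIC))
E
```

```text
top 0.77 1135 [0.14159649 0.14487575 0.14745148] (array([546.9,  -8.1]), array([89.7, 61.9]), 12.49)
bin (array([527.5,  75.2]), array([190.1, 329.6]), 2.44)
lip 327 (array([522.8, 196. ]), array([187.8,   8.9]), 2.72)
bin 0.96 (array([528.4,  55.6]), array([190.1, 290.3]), 2.44)
lid_press 0.93 (array([531.3,  -6.6]), array([178.6, 150. ]), 2.3)
scene 0.61 1120 [0.14043477 0.14431742 0.14649335] (array([549.2,  -6.7]), array([89.5, 61.5]), 11.66)
bin (array([528.8,  74.9]), array([192.6, 329.6]), 2.33)
lip 351 (array([523.8, 196.4]), array([191.5,   8.1]), 2.48)
bin 0.73 (array([529.9,  55.4]), array([192. , 290.7]), 2.33)
lid_press 0.7 (array([533. ,  -5.8]), array([182.2, 150.3]), 2.2)
```

View pics/topcrop.png

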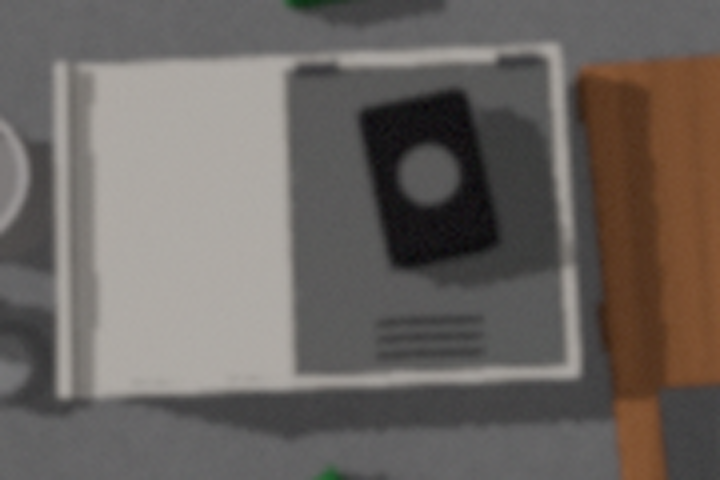

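The crop shows the black box on the grey lid, with the three ribs near the front (bottom) edge, so the choice holds. The bin is at (0.529, 0.0555) with yaw 2.4°. The case is at (0.548, -0.0075) with yaw about 12.1°, which in the bin frame is about (16, -64) mm. I'll push along the case's own -y face normal with both fingertips, about 142 mm.

```bash
cat >> h.py <<'E'
from scipy.spatial.transform import Rotation as Ro
def rel(target,yaw):
    s=r.get_state(); R=Ro.from_euler('xyz',s["eef_rot"],degrees=True)
    d=R.inv().apply(np.array(target)-s["tcp_pos"])
    dy=(yaw-s["eef_rot"][2]+180)%360-180
    print("t",s["time_s"],"tool shift",d.round(4),"turn",round(-np.radians(dy),3),"dist",np.linalg.norm(d).round(3))
BC=np.array([.529,.0555]);BY=np.radians(2.4)
def tobin(p):
    c,s=np.cos(BY),np.sin(BY); return np.array([[c,s],[-s,c]])@(np.array(p[:2])-BC)
def toworld(b):
    c,s=np.cos(BY),np.sin(BY); return np.array([[c,-s],[s,c]])@np.array(b[:2])+BC
E
python3 - <<'E'
from h import *
rel([.560,-.064,.24],-77.9)
print(tobin([.548,-.0075]), toworld([-.07,-.062]))
E
```

```text
t 1.3 tool shift [0.5497 0.5503 0.0056] turn 1.023 dist 0.778
[ 0.01634517 -0.06374038] [ 0.46165769 -0.00937691]
```

Emit:
step_arm([
  [0.04,0.04,0.04,0,0],
  [0.04,0.08,0.08,0,0],
  [0.04,0.12,0.12,0,0],
  [0.04,0.16,0.16,0,0],
  [0.04,0.2,0.2,0,0],
])

```text
time_s: 1.92
tcp_pos: [0.3463, 0.3806, 0.2459]
eef_rot: [-180.0, -0.0, -19.3]
contact_force: [0.9, -0.3, -0.1]
gripper_width: 0.0438
```

Emit:
step_arm([
  [0.04,0.04,0.04,0,0],
  [0.04,0.08,0.08,0,0],
  [0.04,0.12,0.12,0,0],
  [0.04,0.16,0.16,0,0],
  [0.04,0.2,0.2,0,0],
])

```text
time_s: 2.55
tcp_pos: [0.469, 0.1257, 0.2461]
eef_rot: [-179.9, -0.0, -19.3]
contact_force: [1.3, 0.9, 0.5]
gripper_width: 0.0397
```

Emit:
step_arm([
  [0.04,0.04,0.04,0,0],
  [0.04,0.08,0.08,0,0],
  [0.04,0.12,0.12,0,0],
  [0.04,0.15,0.15,0,0],
  [0.04,0.15,0.15,0,0.17],
])

```text
time_s: 3.18
tcp_pos: [0.5611, -0.0664, 0.245]
eef_rot: [180.0, 0.0, -29.4]
contact_force: [-1.0, 1.0, 0.5]
gripper_width: 0.0398
```

Emit:
step_arm([
  [0.04,0,0,0,0.17],
  [0.04,0,0,0,0.34],
  [0.04,0,0,0,0.51],
  [0.04,0,0,0,0.68],
  [0.04,0,0,0,0.85],
])

```text
time_s: 3.8
tcp_pos: [0.5604, -0.0638, 0.2457]
eef_rot: [-180.0, -0.0, -78.1]
contact_force: [-0.5, -0.4, -0.7]
gripper_width: 0.0401
```

```bash
python3 - <<'E'
from h import *
rel([.560,-.064,.132],-77.9)
s=r.get_state();print(s["tcp_pos"],s["eef_rot"],s["gripper_width"],s["contact_force"])
E
```

```text
t 3.8 tool shift [1.000e-04 5.000e-04 1.137e-01] turn -0.003 dist 0.114
[ 0.56040206 -0.06382278  0.24566329] [-1.79989706e+02 -7.38927990e-04 -7.80618641e+01] 0.04010280092575212 [-0.45128881 -0.36694528 -0.69982922]
```

Emit:
step_arm([
  [0.04,0,0,0.04,0],
  [0.04,0,0,0.08,0],
  [0.04,0,0,0.1,0],
  [0.04,0,0,0.113,0],
  [0.04,0,0,0.113,0],
])

```text
time_s: 4.42
tcp_pos: [0.5602, -0.0639, 0.1321]
eef_rot: [179.9, -0.0, -77.7]
contact_force: [0.6, -0.5, 0.7]
gripper_width: 0.0401
```

```bash
python3 - <<'E'
from h import *
s=r.get_state();print(s["tcp_pos"],s["contact_force"])
d,p,T,R=case("scene");print(R)
cv2.imwrite("pics/s1.png",cv2.resize(d["image"][80:300,180:500,::-1],None,fx=2.4,fy=2.4))
E
```

```text
[ 0.56018036 -0.06387589  0.13208386] [ 0.58385806 -0.47922001  0.65331551]
(array([549.9,  -7. ]), array([88.8, 61.6]), 12.63)
```

View pics/s1.png

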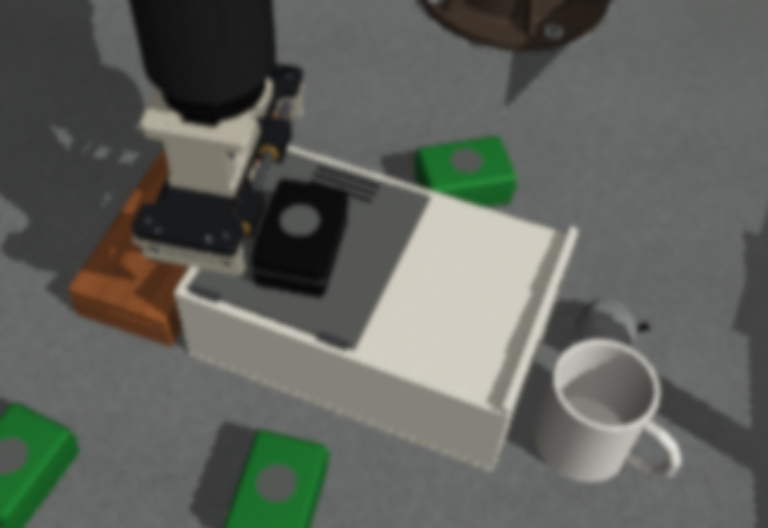

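The fingertips are behind the case and touch nothing (case at (300,235) in the crop). Now I'll push slowly along tool -x.

Emit:
step_arm([
  [0.04,-0.008,0,0,0],
  [0.04,-0.014,0,0,0],
  [0.04,-0.02,0,0,0],
  [0.04,-0.026,0,0,0],
  [0.04,-0.032,0,0,0],
])

```text
time_s: 5.15
tcp_pos: [0.5537, -0.0322, 0.1328]
eef_rot: [-180.0, -0.0, -77.7]
contact_force: [0.5, -2.5, 2.4]
gripper_width: 0.04
```

Emit:
step_arm([
  [0.04,-0.007,0,0,0],
  [0.04,-0.014,0,0,0],
  [0.04,-0.021,0,0,0],
  [0.04,-0.028,0,0,0],
  [0.04,-0.035,0,0,0],
])

```text
time_s: 5.78
tcp_pos: [0.5461, 0.0021, 0.1325]
eef_rot: [180.0, 0.0, -77.7]
contact_force: [0.1, -2.5, 2.0]
gripper_width: 0.04
```

```bash
python3 - <<'E'
from h import *
s=r.get_state();print(s["tcp_pos"],s["contact_force"],s["eef_rot"])
d,p,T,R=case("scene");print(R,np.percentile(T[:,2],[5,50,95]),tobin(R[0]/1000))
cv2.imwrite("pics/s2.png",cv2.resize(d["image"][80:300,180:500,::-1],None,fx=2.4,fy=2.4))
E
```

```text
[0.54606991 0.00213136 0.13254151] [ 0.07657146 -2.47110875  2.02644773] [ 1.79998158e+02  6.08452011e-04 -7.77402467e+01]
(array([555.9,  56.6]), array([130.5,  49.2]), 15.91) [0.14027899 0.14441965 0.14637977] [ 2.69224673e-02 -2.74199722e-05]
```

View pics/s2.png

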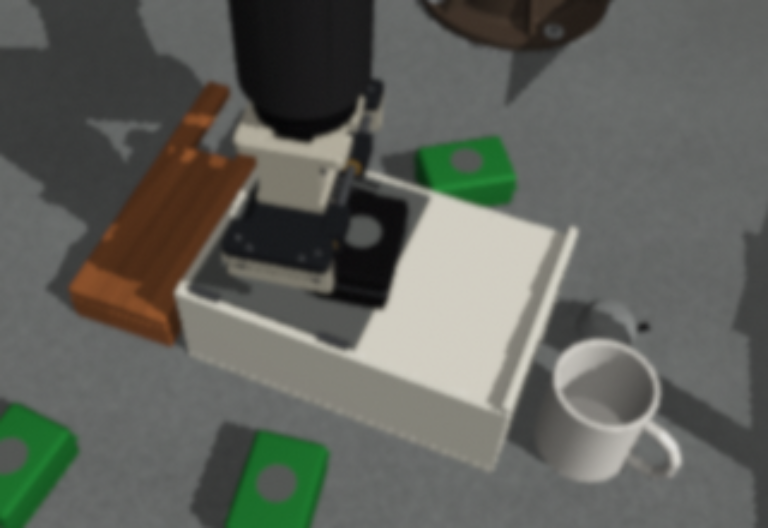

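The case slides ahead of the fingers, upright and square to them (crop (370,245)), now reaching the ledge edge. Continue.

Emit:
step_arm([
  [0.04,-0.008,0,0,0],
  [0.04,-0.016,0,0,0],
  [0.04,-0.024,0,0,0],
  [0.04,-0.032,0,0,0],
  [0.04,-0.04,0,0,0],
])

```text
time_s: 6.5
tcp_pos: [0.5376, 0.0414, 0.1326]
eef_rot: [-180.0, 0.0, -77.7]
contact_force: [0.1, -1.3, 0.3]
gripper_width: 0.0398
```

Emit:
step_arm([
  [0.04,-0.008,0,0,0],
  [0.04,-0.016,0,0,0],
  [0.04,-0.024,0,0,0],
  [0.04,-0.032,0,0,0],
  [0.04,-0.038,0,0,0],
])

```text
time_s: 7.12
tcp_pos: [0.5295, 0.0784, 0.1325]
eef_rot: [180.0, 0.0, -77.7]
contact_force: [0.6, -0.1, -0.6]
gripper_width: 0.0398
```

```bash
python3 - <<'E'
from h import *
s=r.get_state();print(s["tcp_pos"],s["contact_force"],s["eef_rot"])
for c in ["scene","top"]:
    d=capture(c)
    print(c,[(round(x["p"],2),tobin(x["location"]).round(3),x["location"][2]) for x in spotter.tip_of(c,"case_center") if x["location"][2]>.09])
    if c=="scene":cv2.imwrite("pics/s3.png",cv2.resize(d["image"][80:300,180:500,::-1],None,fx=2.4,fy=2.4))
E
```

```text
[0.52946526 0.07843144 0.13250774] [ 0.61759117 -0.08648771 -0.61213106] [ 1.79994489e+02  9.24159261e-04 -7.77278909e+01]
scene [(0.97, array([-0.009,  0.065]), 0.1225)]
top []
```

View pics/s3.png

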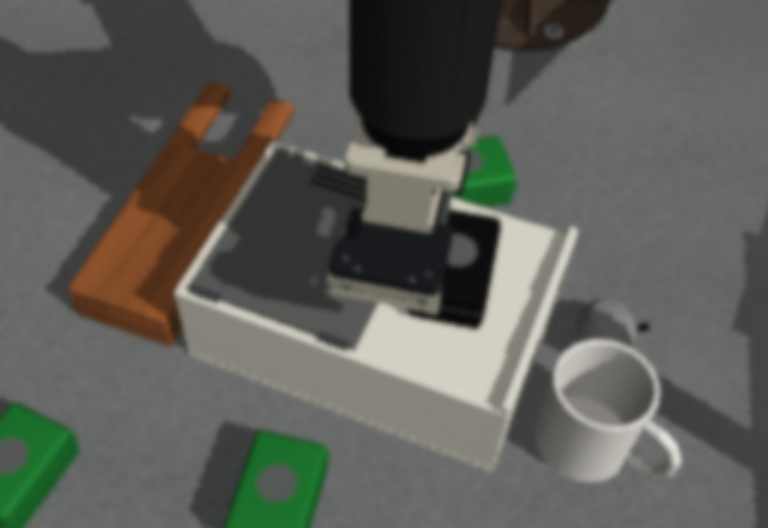

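The case is at bin y of about 65 mm, upright. I'll push 13 mm more, then back off, go up and check.

Emit:
step_arm([
  [0.04,-0.006,0,0,0],
  [0.04,-0.01,0,0,0],
  [0.04,-0.013,0,0,0],
  [0.04,-0.013,0,0,0],
  [0.04,-0.003,0,0,0],
])

```text
time_s: 7.95
tcp_pos: [0.529, 0.0809, 0.1326]
eef_rot: [-180.0, 0.0, -77.7]
contact_force: [-0.3, -0.3, 0.3]
gripper_width: 0.0402
```

Emit:
step_arm([
  [0.04,0.025,0,0,0],
  [0.04,0.045,0,-0.02,0],
  [0.04,0.06,0,-0.06,0],
  [0.0,0.07,0,-0.09,0],
  [0.0,0.07,0,-0.09,0],
])

```text
time_s: 8.57
tcp_pos: [0.5453, 0.0115, 0.2252]
eef_rot: [-179.7, 0.0, -77.8]
contact_force: [0.5, 0.3, 0.2]
gripper_width: 0.0255
```

```bash
python3 - <<'E'
from h import *
s=r.get_state();print(s["tcp_pos"],s["contact_force"],s["eef_rot"])
for c in ["scene","top"]:
    d=capture(c)
    print(c,[(round(x["p"],2),tobin(x["location"]).round(3),x["location"][2]) for x in spotter.tip_of(c,"case_center") if x["location"][2]>.09])
    for l in ["lid_press"]: print(l,[(round(x["p"],2),x["location"]) for x in spotter.tip_of(c,l)])
    R=case(c,d)
    if R: print(R[3],tobin(R[3][0]/1000),np.percentile(R[2][:,2],[5,50,95]))
    if c=="scene":cv2.imwrite("pics/s4.png",cv2.resize(d["image"][80:300,180:500,::-1],None,fx=2.4,fy=2.4))
rel([*toworld([-.072,-.062]),.19],-77.7)
E
```

```text
[0.54530115 0.01150228 0.22516505] [0.51319087 0.33746107 0.23547066] [-1.79724870e+02  1.46929396e-02 -7.78041351e+01]
scene [(0.62, array([-0.008,  0.08 ]), 0.1244)]
lid_press [(0.8, [0.4606, -0.0104, 0.1039])]
(array([518.4, 131.4]), array([90., 62.]), 12.06) [-0.00741234  0.0762773 ] [0.13926368 0.14327838 0.14532994]
top [(0.61, array([-0.01 ,  0.074]), 0.1244)]
lid_press [(0.74, [0.46, -0.0093, 0.1027])]
(array([492.1, 125.6]), array([40. , 61.9]), 12.63) [-0.03393215  0.07158372] [0.13988049 0.14355223 0.14655124]
t 8.975 tool shift [0.0036 0.0866 0.032 ] turn -0.0 dist 0.092
```

View pics/s4.png

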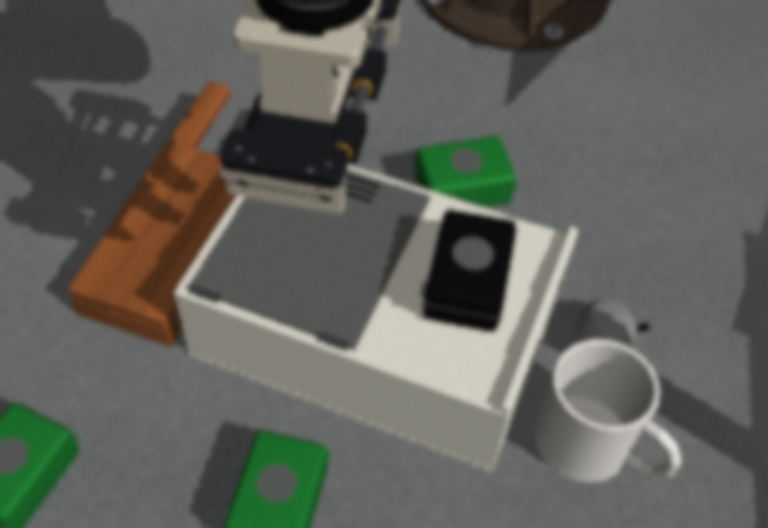

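Case is clear of the lid, on the ledge at about (-7, 76) mm in the bin frame, with its top at 0.144. (The top view of it is half hidden by the arm.) Next I go over the ribs and turn the jaws along the bin's y, so the closed tips clear the front rim.

Emit:
step_arm([
  [0.0,0.002,0.045,0.0,0],
  [0.0,0.004,0.087,0.0,0],
  [0.0,0.004,0.087,0.01,-0.18],
  [0.0,0.004,0.087,0.02,-0.36],
  [0.0,0.004,0.087,0.03,-0.54],
])

```text
time_s: 9.6
tcp_pos: [0.4595, -0.0098, 0.1922]
eef_rot: [-180.0, -0.0, -46.4]
contact_force: [-0.2, -0.6, -0.6]
gripper_width: 0.0006
```

Emit:
step_arm([
  [0.0,0,0,0,-0.18],
  [0.0,0,0,0,-0.36],
  [0.0,0,0,0,-0.54],
  [0.0,0,0,0,-0.72],
  [0.0,0,0,0,-0.86],
])

```text
time_s: 10.22
tcp_pos: [0.4596, -0.0098, 0.1923]
eef_rot: [180.0, 0.0, 2.8]
contact_force: [-0.2, 0.3, -0.1]
gripper_width: 0.0006
```

```bash
python3 - <<'E'
from h import *
s=r.get_state();print(s["tcp_pos"],s["contact_force"],s["eef_rot"],s["gripper_width"],s["joints"])
print(r.tip_extent)
rel([*toworld([-.071,-.062]),.127],2.4)
d=capture("scene");cv2.imwrite("pics/s5.png",cv2.resize(d["image"][80:300,180:500,::-1],None,fx=2.4,fy=2.4))
E
```

```text
[ 0.45955579 -0.00984712  0.19226619] [-0.20602297  0.31386907 -0.14819328] [1.79989935e+02 3.08821804e-02 2.79593127e+00] 0.0006109344457273092 [ 2.34331827e+01  2.53149667e+00 -2.98819052e+01 -1.73512118e-03
 -5.76190460e+01  6.93636809e+01]
0.019
t 10.225 tool shift [ 0.0012 -0.0004  0.0653] turn 0.007 dist 0.065
```

View pics/s5.png

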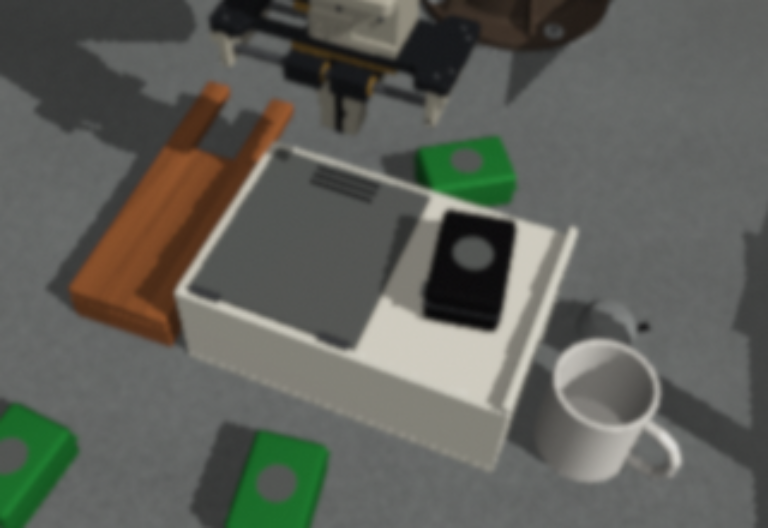

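Emit:
step_arm([
  [0.0,0.001,0,0.03,0],
  [0.0,0.001,0,0.05,0],
  [0.0,0.001,0,0.062,0],
  [0.0,0.001,0,0.066,0],
  [0.0,0.001,0,0.068,0],
])

```text
time_s: 10.9
tcp_pos: [0.461, -0.0098, 0.1248]
eef_rot: [180.0, -0.0, 2.5]
contact_force: [-1.2, 0.1, 1.2]
gripper_width: 0.0004
```

Emit:
step_arm([
  [0.0,0,0,0.002,0],
  [0.0,0,0,0.004,0],
  [0.0,0,0,0.005,0],
  [0.0,0,0,0.006,0],
  [0.0,0,0,0.006,0],
])

```text
time_s: 11.52
tcp_pos: [0.4609, -0.0099, 0.1188]
eef_rot: [-180.0, -0.0, 2.5]
contact_force: [-1.9, 1.0, 3.9]
gripper_width: 0.0004
```

Emit:
step_arm([
  [0.0,0,0,0.001,0],
  [0.0,0,0,0.002,0],
  [0.0,0,0,0.002,0],
])

```text
time_s: 11.9
tcp_pos: [0.4608, -0.0099, 0.1168]
eef_rot: [-180.0, -0.0, 2.5]
contact_force: [-1.8, 0.6, 5.8]
gripper_width: 0.0005
```

Emit:
step_arm([
  [0.0,0,0,0.001,0],
  [0.0,0,0,0.002,0],
  [0.0,0,0,0.002,0],
])

```text
time_s: 12.28
tcp_pos: [0.4608, -0.0099, 0.1151]
eef_rot: [180.0, -0.0, 2.5]
contact_force: [-2.8, 0.9, 8.0]
gripper_width: 0.0002
```

Emit:
step_arm([
  [0.0,0,0,0.001,0],
  [0.0,0,0,0.001,0],
])

```text
time_s: 12.52
tcp_pos: [0.4609, -0.0099, 0.1148]
eef_rot: [180.0, -0.0, 2.5]
contact_force: [-7.2, 1.7, 19.0]
gripper_width: 0.0003
```

The hard stop is met (19 N, no further travel). Now I take the hand up and toward the robot.

Emit:
step_arm([
  [0.0,0,0,-0.04,0],
  [0.0,0,0,-0.1,0],
  [0.0,-0.01,0,-0.15,0],
  [0.0,-0.02,0,-0.19,0],
  [0.0,-0.02,0,-0.2,0],
])

```text
time_s: 13.15
tcp_pos: [0.4411, -0.0106, 0.3163]
eef_rot: [-179.9, -0.3, 2.5]
contact_force: [0.1, 0.7, -0.4]
gripper_width: 0.0003
```

Emit:
step_arm([
  [0.0,0,0,0,0],
  [0.0,0,0,0,0],
  [0.0,0,0,0,0],
  [0.0,0,0,0,0],
  [0.0,0,0,0,0],
])

```text
time_s: 13.78
tcp_pos: [0.4407, -0.0108, 0.3132]
eef_rot: [180.0, 0.0, 2.5]
contact_force: [-0.8, -0.4, 0.8]
gripper_width: 0.0006
```

Emit:
step_arm([
  [0.0,0,0,0,0],
  [0.0,0,0,0,0],
  [0.0,0,0,0,0],
  [0.0,0,0,0,0],
  [0.0,0,0,0,0],
])

```text
time_s: 14.4
tcp_pos: [0.4407, -0.0108, 0.3136]
eef_rot: [-180.0, -0.0, 2.5]
contact_force: [0.0, 0.9, 0.1]
gripper_width: 0.0007
```

```bash
python3 - <<'E'
from h import *
s=r.get_state();print(s["tcp_pos"],s["contact_force"])
for c in ["scene","top"]:
    d=capture(c)
    for l in ["lid_press","mug","bell","jack"]: print(l,[(round(x["p"],2),x["location"]) for x in spotter.tip_of(c,l)][:1])
    R=case(c,d)
    if R: print(R[3],tobin(R[3][0]/1000),np.percentile(R[2][:,2],[5,50,95]))
    P=pts(d); b=np.array([tobin(p) for p in P[:,:2]])
    m=(abs(b[:,1]+.1)<.025)&(abs(b[:,0]+.0)<.07)&(P[:,2]>.08)&(P[:,2]<.17)
    print(c,m.sum(),"lid angle",np.arctan(-np.polyfit(b[m,0],P[m,2],1)[0]) if m.sum()>20 else None)
    if c=="scene":cv2.imwrite("pics/s6.png",cv2.resize(d["image"][80:300,180:500,::-1],None,fx=2.4,fy=2.4))
E
```

```text
[ 0.44070393 -0.0107978   0.31358583] [0.03021071 0.89497798 0.08255601]
lid_press [(0.93, [0.4733, -0.0128, 0.1537])]
mug [(0.91, [0.5526, 0.2624, 0.0011])]
bell [(0.67, [0.4517, 0.2462, -0.0029])]
jack [(0.96, [0.4975, -0.1621, -0.0014])]
(array([456.2,  60. ]), array([ 7.5, 11.3]), 7.23) [-0.0725477  0.0075446] [0.15096381 0.15825501 0.15916784]
scene 1640 lid angle 0.3402240514893972
lid_press []
mug [(0.75, [0.5493, 0.2664, -0.0019])]
bell []
jack [(0.7, [0.5527, 0.268, -0.0013])]
top 0 lid angle None
```

View pics/s6.png

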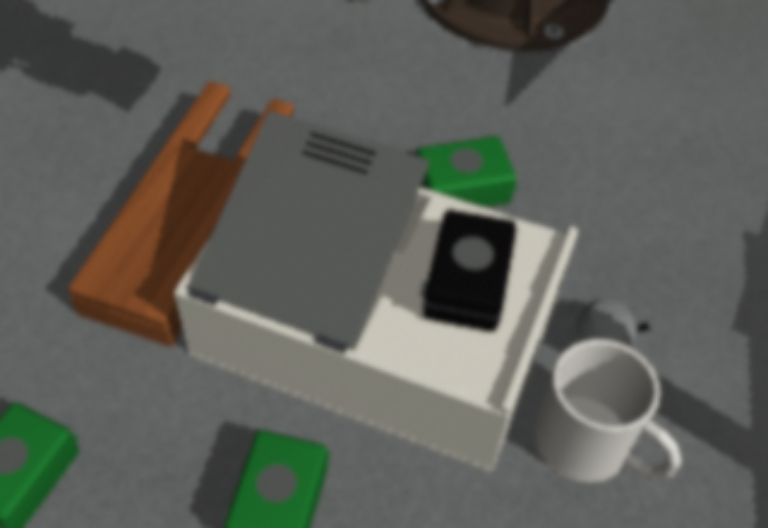

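The lid stands ajar (about 0.34 rad, ribs at (340,150)), the case is in the same place on the ledge (470,265), and the neighbours have not moved. One last case reading, then hand in.

```bash
python3 - <<'E'
from h import *
d=capture("scene")
print([(round(x["p"],2),tobin(x["location"]).round(3),x["location"][2]) for x in spotter.tip_of("scene","case_center") if x["location"][2]>.09])
for x in spotter.regions_of("scene","case_center"):
    P=pts(d,x["mask"]); T=P[(P[:,2]>.135)&(P[:,1]>.08)&(P[:,2]<.15)]
    if len(T)>50: print(x["p"],rect(T),tobin(np.array(rect(T)[0])/1000))
P=pts(d); b=np.array([tobin(p) for p in P[:,:2]])
m=(abs(b[:,1]+.1)<.025)&(abs(b[:,0])<.07)&(P[:,2]>.08)&(P[:,2]<.17)
print("lid",np.arctan(-np.polyfit(b[m,0],P[m,2],1)[0]))
workorder.close_job()
E
```

```text
[(0.61, array([-0.01 ,  0.078]), 0.1215)]
0.68 (array([519.1, 131.6]), array([90.4, 61.9]), 12.47) [-0.00670458  0.07644782]
lid 0.34137901625884526
the job is handed in; nothing more can be done
```

The case is on the ledge, the lid is ajar, and I handed the job in at about 14.5 s on the robot's clock; no verdict is reported.

**What I did:** I pushed the black case with two fingertips about 140 mm along its face normal, off the lid and onto the ledge. I then pressed the closed fingertips on the ribs until the hard stop (8 N, then 19 N with no more travel) and took the hand straight up, well clear of everything.

**Last checks:**
- **Case:** it is upright at about (-7, 76) mm in the bin's frame, centre about 0.122 m high, and did not move when the lid opened.
- **Lid:** it was at 0.34 rad in two readings taken one after the other.
- **Mug, bell and boot jack:** in the scene camera all three are within about 4 mm of where they started, which is the networks' own error.

**What disagreed:** at the end the arm blocked the top camera. It did not find the bell or the lid, and it took the mug for the jack, so these checks rest on the scene camera alone. One automatic case reading picked up lid points instead; the corrected reading agreed with the network and the picture.

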